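Unpack the clock panels and dial, close the tub

TASK

Unpack the clock for inspection: tip the tub's lid up by its brass tab so that it hinges on the other edge, then lift it off and lay it flat, tab side up, on the grey felt mat. Stand every panel from the tub upright in a slot of the wooden stand, one to a slot and fully home, without letting any fall over, and when the tub is empty put the lid back on it, tab side up and seated in the rim. Lay the dial, clock face up, fully down in the pocket of the white tray (at any time), and leave the mug and the jar where they are.

Things in the scene. Friction and masses are not known exactly. Their poses are not given: they have to be found in the camera images.
- tub: Green open square tub, fixed, 158 x 158 mm, walls 8 mm, rim 104 mm up. Origin: centre of underside; x, y along its sides. A black cradle with slots 28 mm deep holds up to four panels upright at x = -27 or 27, y = -33 or 33 mm, thin direction along x, feet 8 mm above the bench, tops 8 mm below the rim.
- lid: Loose green square lid, 158 x 158 x 6 mm, about 0.22 kg. Origin: centre of the underside of the plate; z up. A black plug 136 x 136 x 5 mm under it sits inside the 142 mm mouth with 3 mm play each side, any quarter turn. At the start it rests on the rim, axes along the tub's. A brass tab stands on top near its +x edge.
- lid_tab (a point): Point in the brass tab, 30 mm above the lid's origin and 62 mm along the lid's +x. The tab is 14 mm thick (lid x), 34 mm wide (y) and spans 6 to 38 mm above the origin. The lid's other (-x) edge, on which it tips, is 79 mm from the origin.
- mat: Grey felt mat fixed on the bench, 220 x 220 x 3 mm. Origin: centre of its underside; x and y along its sides.
- stand: Pale wooden slotted stand fixed on the bench, 142 x 148 mm, 36 mm high, with four slots open at the top. Origin: centre of its underside; z up.
- tray: White dial tray fixed on the bench, 150 x 120 x 14 mm, with one rectangular pocket 114 x 84 mm (long side along the tray's x), 8 mm deep. Origin: centre of its underside.
- pocket (a point): Centre of the mouth of the tray's pocket, level with the tray's top, 14 mm above the bench; the pocket floor is 8 mm below. Axes as the tray's.
- dial: Clock dial, loose on the bench, about 0.25 kg: a brass plate 110 (x) x 80 (y) x 12 mm with four blue corner dots, and on it a brass drum 56 mm in diameter and 24 mm high whose top is the white clock face. Origin: centre of the plate's underside; z points out of the clock face, which is up at the start; total height 36 mm.
- mug: White mug, 90 mm high, a bystander. Origin at the centre of its underside.
- jar: Amber jar with steel cap, 85 mm high, a bystander. Origin at the centre of its underside.
- panel0: Case panel, dark with brass frame and a blue diamond, 14 mm thick (x), 50 mm wide (y), 88 mm tall (z), about 0.18 kg; both faces and both ways round are alike. Origin: centre of its foot; z up. Stands in the tub at the start, or is absent (None).
- slot0 (a point): Centre of the mouth of a slot of the stand, level with its top, 36 mm above the bench. The slot is 17 mm wide (along the stand's x, which is this point's x) and 53 mm long (y), 28 mm deep, with a 3 mm chamfer. Slot centres lie 64 mm apart in x and 66 mm in y.
- panel1: Case panel, dark with brass frame and a blue diamond, 14 mm thick (x), 50 mm wide (y), 88 mm tall (z), about 0.18 kg; both faces and both ways round are alike. Origin: centre of its foot; z up. Stands in the tub at the start, or is absent (None).
- slot1 (a point): Centre of the mouth of a slot of the stand, level with its top, 36 mm above the bench. The slot is 17 mm wide (along the stand's x, which is this point's x) and 53 mm long (y), 28 mm deep, with a 3 mm chamfer. Slot centres lie 64 mm apart in x and 66 mm in y.
- panel2: Case panel, dark with brass frame and a blue diamond, 14 mm thick (x), 50 mm wide (y), 88 mm tall (z), about 0.18 kg; both faces and both ways round are alike. Origin: centre of its foot; z up. Stands in the tub at the start, or is absent (None).
- slot2 (a point): Centre of the mouth of a slot of the stand, level with its top, 36 mm above the bench. The slot is 17 mm wide (along the stand's x, which is this point's x) and 53 mm long (y), 28 mm deep, with a 3 mm chamfer. Slot centres lie 64 mm apart in x and 66 mm in y.
- panel3: Case panel, dark with brass frame and a blue diamond, 14 mm thick (x), 50 mm wide (y), 88 mm tall (z), about 0.18 kg; both faces and both ways round are alike. Origin: centre of its foot; z up. Stands in the tub at the start, or is absent (None).
- slot3 (a point): Centre of the mouth of a slot of the stand, level with its top, 36 mm above the bench. The slot is 17 mm wide (along the stand's x, which is this point's x) and 53 mm long (y), 28 mm deep, with a 3 mm chamfer. Slot centres lie 64 mm apart in x and 66 mm in y.
Mind the look-alikes: they are no part of the job. There is more than one size of the lid; the one meant has the size given above.

How it is judged:
On the way, in this order (a step that is already met when the one before it is completed fails the run):
1. the lid is tipped up (over 0.2 rad) by its tab, its other edge still at the rim of the tub (angle between lid's own z axis and vertical above 0.2 rad and horizontal distance between lid and tub below 0.06 m and height (world z) of lid below 0.17 m), for 0.1 s.
2. the lid lies flat, tab side up, on the felt mat (x of lid in the frame of mat between -0.07 and 0.07 m and y of lid in the frame of mat between -0.07 and 0.07 m and height (world z) of lid below 0.014 m and angle between lid's own z axis and vertical below 0.08 rad and linear speed of lid below 0.03 m/s), for 0.3 s.
3. every panel stands home in a slot of the stand (((horizontal distance between panel0 and slot0 below 0.008 m and z of panel0 in the frame of slot0 below -0.023 m and angle between panel0's own z axis and vertical below 0.13 rad and linear speed of panel0 below 0.03 m/s) or (horizontal distance between panel0 and slot1 below 0.008 m and z of panel0 in the frame of slot1 below -0.023 m and angle between panel0's own z axis and vertical below 0.13 rad and linear speed of panel0 below 0.03 m/s) or (horizontal distance between panel0 and slot2 below 0.008 m and z of panel0 in the frame of slot2 below -0.023 m and angle between panel0's own z axis and vertical below 0.13 rad and linear speed of panel0 below 0.03 m/s) or (horizontal distance between panel0 and slot3 below 0.008 m and z of panel0 in the frame of slot3 below -0.023 m and angle between panel0's own z axis and vertical below 0.13 rad and linear speed of panel0 below 0.03 m/s)) and ((horizontal distance between panel1 and slot0 below 0.008 m and z of panel1 in the frame of slot0 below -0.023 m and angle between panel1's own z axis and vertical below 0.13 rad and linear speed of panel1 below 0.03 m/s) or (horizontal distance between panel1 and slot1 below 0.008 m and z of panel1 in the frame of slot1 below -0.023 m and angle between panel1's own z axis and vertical below 0.13 rad and linear speed of panel1 below 0.03 m/s) or (horizontal distance between panel1 and slot2 below 0.008 m and z of panel1 in the frame of slot2 below -0.023 m and angle between panel1's own z axis and vertical below 0.13 rad and linear speed of panel1 below 0.03 m/s) or (horizontal distance between panel1 and slot3 below 0.008 m and z of panel1 in the frame of slot3 below -0.023 m and angle between panel1's own z axis and vertical below 0.13 rad and linear speed of panel1 below 0.03 m/s)) and ((horizontal distance between panel2 and slot0 below 0.008 m and z of panel2 in the frame of slot0 below -0.023 m and angle between panel2's own z axis and vertical below 0.13 rad and linear speed of panel2 below 0.03 m/s) or (horizontal distance between panel2 and slot1 below 0.008 m and z of panel2 in the frame of slot1 below -0.023 m and angle between panel2's own z axis and vertical below 0.13 rad and linear speed of panel2 below 0.03 m/s) or (horizontal distance between panel2 and slot2 below 0.008 m and z of panel2 in the frame of slot2 below -0.023 m and angle between panel2's own z axis and vertical below 0.13 rad and linear speed of panel2 below 0.03 m/s) or (horizontal distance between panel2 and slot3 below 0.008 m and z of panel2 in the frame of slot3 below -0.023 m and angle between panel2's own z axis and vertical below 0.13 rad and linear speed of panel2 below 0.03 m/s)) and ((horizontal distance between panel3 and slot0 below 0.008 m and z of panel3 in the frame of slot0 below -0.023 m and angle between panel3's own z axis and vertical below 0.13 rad and linear speed of panel3 below 0.03 m/s) or (horizontal distance between panel3 and slot1 below 0.008 m and z of panel3 in the frame of slot1 below -0.023 m and angle between panel3's own z axis and vertical below 0.13 rad and linear speed of panel3 below 0.03 m/s) or (horizontal distance between panel3 and slot2 below 0.008 m and z of panel3 in the frame of slot2 below -0.023 m and angle between panel3's own z axis and vertical below 0.13 rad and linear speed of panel3 below 0.03 m/s) or (horizontal distance between panel3 and slot3 below 0.008 m and z of panel3 in the frame of slot3 below -0.023 m and angle between panel3's own z axis and vertical below 0.13 rad and linear speed of panel3 below 0.03 m/s))), for 0.3 s.
At the end, for the whole second after the job is handed in: At rest: each panel upright in a slot (within 8 mm, 0.13 rad, at least 23 of 28 mm deep); dial face up in the pocket (within 8 mm, 0.06 rad, at least 5.5 of 8 mm deep); lid back on the tub, tab up, within 6 mm of its centre, down on the rim within 3 mm, level within 0.04 rad (all of step 3 and horizontal distance between lid and tub below 0.006 m and height (world z) of lid between 0.1 and 0.107 m and angle between lid's own z axis and vertical below 0.04 rad and linear speed of each of lid, dial below 0.03 m/s and horizontal distance between dial and pocket below 0.008 m and z of dial in the frame of pocket below -0.0055 m and angle between dial's own z axis and vertical below 0.06 rad); the robot touches nothing.
It fails at once if the mug is displaced by more than 30 mm (distance of mug from where it was at the start of the episode above 0.03 m).
It fails at once if the jar is displaced by more than 30 mm (distance of jar from where it was at the start of the episode above 0.03 m).
It fails at once if a panel is tipped over (tilt above 0.8 rad) (angle between any of panel0, panel1, panel2, panel3's own z axis and vertical above 0.8 rad).
Of panel0, panel1, panel2, panel3 only 2 to 4 are there at a start; the rules pass over those that are not, and their reading is None.
At some moment in a run one of dial may be knocked a few centimetres aside while the robot is not near it.
It also fails if it takes over 210 s, if anything falls off the work surface, if the arm or the gripper's body presses on something with over 40 N, if the wrist force passes 120 N, or if a joint passes its speed limit or range.

ROBOT

A 6-joint arm with a two-finger parallel gripper is mounted at the origin on the work surface. World frame = base frame: x ahead of the robot, y to its left, z up, the work surface at z = 0. Lengths are in m, angles in rad, forces in N, time in s.
With the tool pointing down it reaches from about 0.375 to 0.825 m from the base axis. Payload 5.5 kg.
Tool frame: the origin (TCP) lies on the front face of the gripper's body, between the roots of the fingers; the fingertips stand 73 mm ahead of it and the grasp point (between the pads) lies bot.pinch_z ahead of it (bot.pinch_z is the distance from the TCP to the grasp point, in m); z points along the fingers, y is the line along which they close (so a half turn about z gives the same grasp; the last joint's range is limited). The gripper opens to 85 mm and grips with 20 to 120 N. Pads are 22 mm wide; open, the fingers measure 114 mm over their backs; the gripper's body (76 mm by 85 mm) begins 54 mm behind the grasp point. The pads swing forward as they close: fully open they stand 13 mm farther back than shut.
Start: joints at [1.152, 0.314, -0.047, 1.21, 0, 1.571], TCP at [0.244, 0.548, 0.304] pointing down, gripper open.
Joint ranges: [-2.67, 2.67], [-0.69, 1.73], [-1.03, 1.25], [-2.08, 2.16], [-1.42, 1.45], [-3.14, 3.14]. Speed limits (rad/s): [2.39, 2.39, 3.01, 3.14, 3.14, 3.14].

INTERFACE

Orientations are given as a unit quaternion [w, x, y, z].
In Python, from plant import bot, capture, camera_model, nets gives the robot as it stands.
- The arm moves only by the tool jog_arm, never from a script. Its argument "targets" is one flat list of numbers, 7 for each row, row after row: the shift along the world's x, y, z in m, then the turn, a rotation vector about the world's x, y, z in degrees, then the finger opening in m, from 0 to 0.0854. In form: [x, y, z, wx, wy, wz, jaw, x, y, z, wx, wy, wz, jaw, ...]. A call has 1 to 12 rows; each row is the pose to reach, as a shift and turn from the pose commanded when the call began; what a row does not reach only later rows make up. A row lasts 1/12 s, in which the tool goes at most 41.7 mm and 7.16 degrees, less where a joint would pass 70% of its speed; a pose out of reach is approached as far as the arm can. A call with a gripper value outside its range is refused whole. The fingers move at their own pace and stop on an object; "newtons" is the grip in N (left out, the last holds). Time passes only in rows, so rows that repeat a pose let the fingers close. It gives the time, the measured TCP pose, the force, the opening and the grip force at its end, in the units of the state.
- bot.get_obs(): the state, without advancing time (a new reading comes with each control period).
- capture(name): name is "side" or "top" or "wrist"; returns (picture, depth): 420x560x3 uint8, red, green, blue; 420x560 float32, m along the optical axis (not along the pixel's ray), 0 where there is no reading.
- camera_model(name): a dict with "fx", "fy", "cx", "cy" (pixels), "k1" (the pictures are not rectified: a ray, as slopes to the right and down, at radius r is drawn at 1 + k1 r^2 times it, then the intrinsics apply), "R" (3x3) and "t" (3): a world point X has camera coordinates R X + t. Camera axes: x right, y down, z forward; pixel columns grow to the right and rows downward; lengths in m; the calibration is good to about 2 mm. A picture is of the moment at which its call begins: read the wrist's pose just before it. camera_model takes no time and is no camera call; for the wrist camera it gives the pose at the moment of the call.
- bot.job_done(): hands the job in; it is judged then, once.
Trained networks look in the newest picture that a camera, given by its name, has taken for a name from the list of things; names that differ only in an ending like _2 or _b are one class to them, and where a whole thing is asked for, a point or a joint stands for the part that bears it (a point fixed in the world has none). Each returns a list of dicts, best first, with "confidence" (0 to 1); they miss things now and then, are a little off and sometimes report something else, mostly with a low value. They report only what shows in the picture. A call takes as long as a camera call. They do not tell look-alikes from the thing itself.
- nets.trace(camera, query): "region" (420x560 bool, what is visible of it) and "extent" ([left, top, right, bottom] in pixels, round what is visible of it).
The state is a dict: "time_s": time; "q": joint angles; "qvel": joint speeds; "tau": joint torques, N m; "ee_pos": TCP position; "eef_rot": TCP orientation; "ft_force": force on the tool from outside, world axes, zero at the start; "wrist_torque": the same for the moment, N m; "gripper_width": finger opening in m; "finger_force": force on a finger pad.
Only numpy, scipy, OpenCV 4.12 (cv2) and the standard library are available. Lean on these libraries where they do the work, as an engineer would, in place of code of your own. Each camera call takes 0.05 s, during which the arm holds its last target. There are 200 camera calls.

## Working session

There is one attempt and no reset: what is moved stays moved. The work goes in short steps, Python scripts to look and compute and a tool call to move; the robot and the scene stay as the last step left them, time stands still between calls to the robot, and variables do not carry over. Pictures are saved under pics/ and viewed, at most 14 in all, crops included, and the job is handed in when it is done.

Besides the shell and the picture viewer there is one more tool, called after ">>>" by a JSON object that holds its "op" and its "data". jog_arm: Moves the arm, as the interface text tells. Its arguments: {"type":"object","properties":{"targets":{"type":"array"},"newtons":{"type":"number"}},"required":["targets"]}

```bash
ls; mkdir -p pics; cat > h.py <<'E'
import numpy as np, cv2
from plant import bot, capture, camera_model, nets
def cloud(depth, m):
    h,w=depth.shape
    v,u=np.mgrid[0:h,0:w]
    K=np.array([[m['fx'],0,m['cx']],[0,m['fy'],m['cy']],[0,0,1.]])
    p=cv2.undistortPoints(np.stack([u,v],-1).reshape(-1,1,2).astype(np.float64),K,np.array([m['k1'],0,0,0,0.])).reshape(h,w,2)
    c=np.dstack([p[...,0]*depth,p[...,1]*depth,depth])
    X=(c-np.array(m['t']))@np.array(m['R'])
    X[depth<=0]=np.nan
    return X
def save(n,img): cv2.imwrite('pics/'+n,cv2.cvtColor(img,cv2.COLOR_RGB2BGR))
def look(cam):
    m=camera_model(cam); img,d=capture(cam); return img,d,cloud(d,m)
def rect(P):
    r=cv2.minAreaRect((P[:,:2]*1000).astype(np.float32)); return r
E
python3 - <<'E'
from h import *
o=bot.get_obs(); print({k:np.round(v,4) for k,v in o.items()}, bot.pinch_z)
for c in('top','side'):
    img,d,X=look(c); save(c+'0.png',img); np.savez(c+'0.npz',img=img,d=d,X=X)
    m=camera_model(c); print(c,-np.array(m['R']).T@np.array(m['t']))
    for n in['tub','lid','lid_tab','mat','stand','tray','dial','mug','jar','panel0']:
        for r in nets.trace(c,n)[:3]:
            P=X[r['region']]; P=P[~np.isnan(P[:,0])]
            print(n,round(r['confidence'],2),np.round(r['extent']),P.shape[0] and (np.round(np.median(P,0),3),np.round(np.percentile(P[:,2],[5,95]),3)), rect(P) if len(P)>5 else '')
E
```

```text
pics
{'time_s': np.float64(0.0), 'q': array([ 1.152 ,  0.3143, -0.048 ,  1.2102,  0.    ,  1.5708]), 'qvel': array([ 0.0001,  0.0002, -0.0005,  0.0011, -0.0021,  0.0002]), 'tau': array([-5.00000e-04, -5.39586e+01,  3.39750e+01,  1.92000e-02,
       -1.00000e-04, -0.00000e+00]), 'ee_pos': array([0.2438, 0.5477, 0.303 ]), 'eef_rot': array([-2.000e-04,  2.079e-01,  9.782e-01, -8.000e-04]), 'ft_force': array([0.4533, 0.284 , 0.8069]), 'wrist_torque': array([ 0.0634, -0.0113, -0.0517]), 'finger_force': np.float64(0.0), 'gripper_width': np.float64(0.0854)} 0.0539
top [ 0.31850296 -0.07255298  1.17797092]
tub 0.62 [230. 222. 282. 224.] (array([ 0.404, -0.006,  0.05 ]), array([0.009, 0.088])) ((403.9185791015625, -9.656059265136719), (0.8671995997428894, 145.2466583251953), 1.7004077434539795)
lid 0.95 [326. 279. 370. 320.] (array([ 0.197, -0.283,  0.009]), array([0.005, 0.013])) ((196.7322540283203, -283.16790771484375), (114.72054290771484, 111.15699768066406), 80.87178039550781)
lid 0.95 [414. 202. 454. 242.] (array([ 0.425, -0.53 ,  0.009]), array([0.004, 0.014])) ((425.541259765625, -53
[... 4399 characters left out ...]
.014]), array([0.001, 0.039])) ((650.3758544921875, 76.61024475097656), (242.26100158691406, 128.7713623046875), 65.75508880615234)
mug 0.62 [248.  95. 280. 133.] (array([0.66 , 0.344, 0.054]), array([0.001, 0.089])) ((686.3643798828125, 412.73590087890625), (211.7347412109375, 120.97193908691406), 57.127742767333984)
jar 0.6 [397. 236. 427. 271.] (array([ 0.676, -0.386,  0.064]), array([0.013, 0.089])) ((691.0064086914062, -379.48577880859375), (62.95391845703125, 65.61520385742188), 31.736919403076172)
jar 0.35 [286. 254. 359. 324.] (array([ 0.41 , -0.325,  0.035]), array([0.006, 0.04 ])) ((426.6775207519531, -305.8106689453125), (170.40359497070312, 167.47775268554688), 14.68591594696045)
```

```bash
python3 - <<'E'
import cv2
a=cv2.imread('pics/top0.png')
cv2.imwrite('pics/topc.png',cv2.resize(a[90:330,90:470],None,fx=2.1,fy=2.1,interpolation=cv2.INTER_CUBIC))
E
```

```text
(no output)
```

View pics/topc.png

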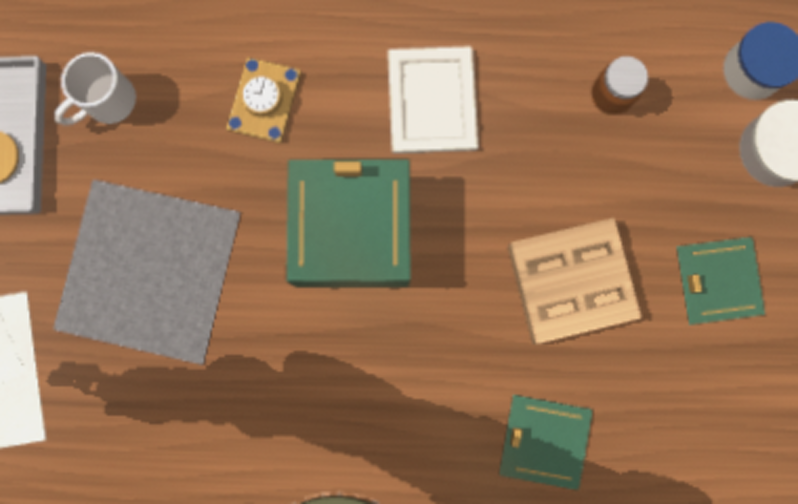

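The image shows three green lids. The small ones are at about px (347,299) and (434,222), roughly 115 mm across. The large one is at px (257,195), measures 156 mm, and sits on the tub with its tab at the +x edge, so that is the one meant. I'll move over it for a closer look.

>>> {"op": "jog_arm", "data": {"targets": [0.256,-0.548,0.06,0,0,-64.5,0.0854,0.256,-0.548,0.06,0,0,-64.5,0.0854,0.256,-0.548,0.06,0,0,-64.5,0.0854,0.256,-0.548,0.06,0,0,-64.5,0.0854,0.256,-0.548,0.06,0,0,-64.5,0.0854,0.256,-0.548,0.06,0,0,-64.5,0.0854,0.256,-0.548,0.06,0,0,-64.5,0.0854,0.256,-0.548,0.06,0,0,-64.5,0.0854,0.256,-0.548,0.06,0,0,-64.5,0.0854,0.256,-0.548,0.06,0,0,-64.5,0.0854,0.256,-0.548,0.06,0,0,-64.5,0.0854,0.256,-0.548,0.06,0,0,-64.5,0.0854]}}

```text
time_s: 2.1
ee_pos: [0.455, 0.0954, 0.3538]
eef_rot: [0.0, 0.698, 0.716, 0.0]
ft_force: [1.2, 0.9, -0.2]
gripper_width: 0.0854
finger_force: 0.0
```

>>> {"op": "jog_arm", "data": {"targets": [0.045,-0.1,0.01,0,0,0,0.0854,0.045,-0.1,0.01,0,0,0,0.0854,0.045,-0.1,0.01,0,0,0,0.0854,0.045,-0.1,0.01,0,0,0,0.0854,0.045,-0.1,0.01,0,0,0,0.0854]}}

```text
time_s: 2.52
ee_pos: [0.5, -0.004, 0.3632]
eef_rot: [-0.0, 0.699, 0.715, 0.0]
ft_force: [-0.5, -0.7, -0.1]
gripper_width: 0.0853
finger_force: 0.0
```

```bash
python3 - <<'E'
from h import *
o=bot.get_obs(); print(o['time_s'],np.round(o['ee_pos'],4),np.round(o['eef_rot'],4))
img,d,X=look('wrist'); save('w1.png',img); np.savez('w1.npz',img=img,d=d,X=X)
m=camera_model('wrist'); print('cam',-np.array(m['R']).T@np.array(m['t']),np.array(m['R'])[2])
for c,XX in(('w',X),('t',np.load('top0.npz')['X'])):
    z=XX[...,2]; reg=(abs(XX[...,0]-.49)<.12)&(abs(XX[...,1])<.12)
    P=XX[reg&(z>.104)&(z<.118)]; print(c,'lid',rect(P),np.median(P[:,2]))
    P=XX[reg&(z>.138)&(z<.15)]; print(c,'tab',len(P), len(P)>4 and (rect(P),np.median(P,0)))
E
```

```text
2.5167 [ 0.5    -0.004   0.3632] [-1.000e-04  6.989e-01  7.152e-01  1.000e-04]
cam [0.49709227 0.08001972 0.43238491] [ 0.00787897 -0.31939083 -0.94759032]
w lid ((481.8924560546875, -6.3909759521484375), (158.72068786621094, 158.28810119628906), 1.6201800107955933) 0.1091295378272293
w tab 545 (((543.974365234375, -4.320043563842773), (14.120464324951172, 33.72653579711914), 1.3777309656143188), array([ 0.54374273, -0.00388515,  0.14091895]))
t lid ((482.6026611328125, -7.1485748291015625), (156.4362335205078, 155.72775268554688), 1.4944801330566406) 0.11072927395954513
t tab 64 (((544.6635131835938, -6.439661026000977), (12.052325248718262, 31.962053298950195), 2.2250537872314453), array([ 0.54461731, -0.00656823,  0.14237038]))
```

View pics/w1.png

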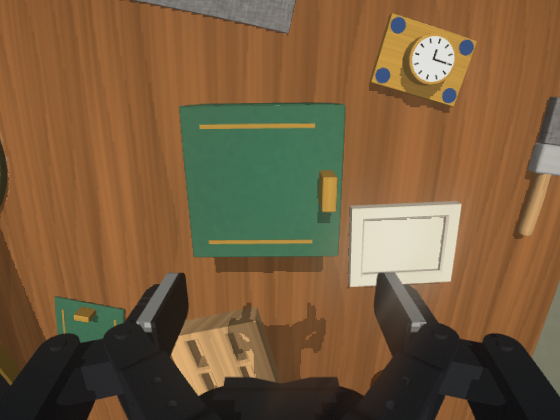

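The crop shows the big lid at px (265,180), with its brass tab at px (328,192) on the +x edge. That matches the description (158 mm), so I'll grasp the tab.

>>> {"op": "jog_arm", "data": {"targets": [0.044,-0.0005,-0.03,0,0,0,0.045,0.044,-0.0005,-0.06,0,0,0,0.045,0.044,-0.0005,-0.1,0,0,0,0.045,0.044,-0.0005,-0.13,0,0,0,0.045,0.044,-0.0005,-0.155,0,0,0,0.045,0.044,-0.0005,-0.17,0,0,0,0.045,0.044,-0.0005,-0.175,0,0,0,0.045,0.044,-0.0005,-0.175,0,0,0,0.0,0.044,-0.0005,-0.175,0,0,0,0.0,0.044,-0.0005,-0.175,0,0,0,0.0,0.044,-0.0005,-0.175,0,0,0,0.0,0.044,-0.0005,-0.175,0,0,0,0.0], "newtons": 60}}

```text
time_s: 3.57
ee_pos: [0.5445, -0.0029, 0.1898]
eef_rot: [0.001, 0.698, 0.716, 0.001]
ft_force: [-0.7, 1.1, 5.8]
gripper_width: 0.0131
finger_force: 60.4
```

>>> {"op": "jog_arm", "data": {"targets": [-0.005,0,0.007,0.1,-3,0,0.0,-0.0096,0,0.0143,0.1,-6,0,0.0,-0.015,0,0.021,0.2,-9,0,0.0,-0.0207,-0.0005,0.0276,0.3,-12,0,0.0,-0.027,-0.0005,0.034,0.4,-15,0,0.0,-0.033,-0.0007,0.0396,0.4,-18,0,0.0,-0.033,-0.0007,0.0396,0.4,-18,0,0.0,-0.033,-0.0007,0.0396,0.4,-18,0,0.0,-0.033,-0.0007,0.0396,0.4,-18,0,0.0,-0.033,-0.0007,0.0396,0.4,-18,0,0.0]}}

```text
time_s: 4.4
ee_pos: [0.5104, -0.0038, 0.2273]
eef_rot: [0.109, 0.689, 0.708, 0.111]
ft_force: [-2.8, 0.2, -0.2]
gripper_width: 0.0131
finger_force: 60.2
```

```bash
python3 - <<'E'
from h import *
img,d,X=look('side'); save('s2.png',cv2.resize(img[130:270,170:390],None,fx=3,fy=3)); 
z=X[...,2]; g=img.astype(int); green=(g[...,1]>g[...,0]+15)&(abs(X[...,0]-.48)<.12)&(abs(X[...,1])<.12)&(z>.108)
P=X[green]; A=np.c_[P[:,:2],np.ones(len(P))]; c=np.linalg.lstsq(A,P[:,2],rcond=None)[0]; print(len(P),c,np.degrees(np.arctan(np.hypot(c[0],c[1]))), P.min(0),P.max(0))
E
```

```text
2013 [ 0.31396499  0.01544329 -0.01513806] 17.450257683336055 [ 0.39846774 -0.0930864   0.10803694] [0.55232843 0.07217425 0.24372526]
```

View pics/s2.png

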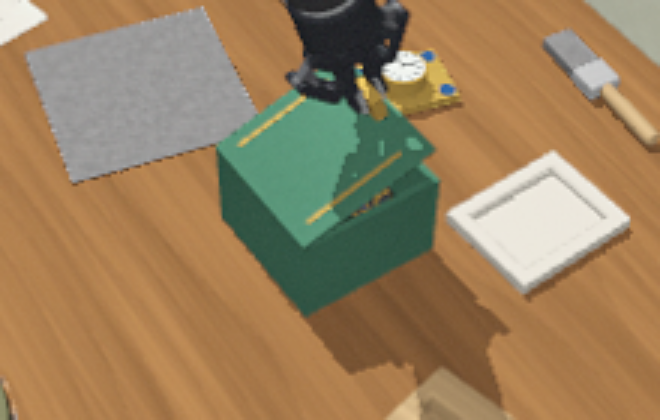

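The lid is tipped 17.5° with its -x edge still on the rim. Next I'll lift it, level it and carry it to the mat.

>>> {"op": "jog_arm", "data": {"targets": [0,0,0.03,0,0,0,0.0,0,0,0.06,0,0,0,0.0,0,0.02,0.08,-0.1,6,0,0.0,-0.005,0.05,0.08,-0.3,12,0,0.0,-0.01,0.09,0.08,-0.4,18,0,0.0,-0.015,0.13,0.08,-0.4,18,0,0.0,-0.02,0.17,0.07,-0.4,18,0,0.0,-0.025,0.205,0.05,-0.4,18,0,0.0,-0.03,0.24,0.03,-0.4,18,0,0.0,-0.03,0.27,0.0,-0.4,18,0,0.0,-0.03,0.288,-0.03,-0.4,18,0,0.0,-0.03,0.288,-0.03,-0.4,18,0,0.0]}}

```text
time_s: 5.45
ee_pos: [0.4785, 0.2867, 0.1912]
eef_rot: [-0.002, 0.696, 0.718, -0.003]
ft_force: [-1.5, -1.8, -3.2]
gripper_width: 0.013
finger_force: 59.9
```

```bash
python3 - <<'E'
from h import *
o=bot.get_obs();print(o['ee_pos'],o['eef_rot'],o['ft_force'])
img,d,X=look('top'); save('t3.png',img); z=X[...,2]; g=img.astype(int); green=(g[...,1]>g[...,0]+15)&(abs(X[...,0]-.43)<.14)&(abs(X[...,1]-.28)<.14)&(z>.02)
P=X[green]; A=np.c_[P[:,:2],np.ones(len(P))]; c=np.linalg.lstsq(A,P[:,2],rcond=None)[0]; print(len(P),c[:2]*57.3,rect(P),np.median(P,0))
# tub interior
P=X[(abs(X[...,0]-.482)<.066)&(abs(X[...,1]+.0065)<.066)&(z>.088)&(z<.102)]
for sx in(-1,1):
  for sy in(-1,1):
    Q=P[(np.sign(P[:,0]-.482)==sx)&(np.sign(P[:,1]+.0065)==sy)]; print(sx,sy,len(Q),rect(Q) if len(Q)>5 else '')
E
```

```text
[0.4784753  0.28673691 0.19118791] [-0.00151518  0.69627898  0.71776143 -0.0034371 ] [-1.49085884 -1.7799785  -3.21594058]
2422 [-0.651377   -1.11746997] ((413.59454345703125, 257.79559326171875), (162.74452209472656, 203.98001098632812), 11.867538452148438) [0.40488315 0.26450047 0.11241956]
-1 -1 0 
-1 1 108 ((455.4291687011719, 24.290849685668945), (14.394693374633789, 46.93376159667969), 0.9986535906791687)
1 -1 108 ((509.80621337890625, -39.28532791137695), (13.914406776428223, 46.601383209228516), 1.479661464691162)
1 1 104 ((508.36865234375, 25.058998107910156), (13.365355491638184, 49.83544158935547), 2.190826177597046)
```

>>> {"op": "jog_arm", "data": {"targets": [0,0,-0.03,0,0,0,0.0,0,0,-0.06,0,0,0,0.0,0,0,-0.08,0,0,0,0.0,0,0,-0.09,0,0,0,0.0,0,0,-0.096,0,0,0,0.0,0,0,-0.1,0,0,0,0.0,0,0,-0.103,0,0,0,0.0,0,0,-0.103,0,0,0,0.0,0,0,-0.103,0,0,0,0.0]}}

```text
time_s: 6.25
ee_pos: [0.4813, 0.2845, 0.0959]
eef_rot: [0.0, 0.698, 0.716, 0.001]
ft_force: [0.9, 0.5, -2.0]
gripper_width: 0.0129
finger_force: 59.9
```

>>> {"op": "jog_arm", "data": {"targets": [0,0,-0.002,0,0,0,0.0,0,0,-0.003,0,0,0,0.0,0,0,-0.004,0,0,0,0.0,0,0,-0.004,0,0,0,0.0]}}

```text
time_s: 6.58
ee_pos: [0.4815, 0.2846, 0.0938]
eef_rot: [0.0, 0.698, 0.716, 0.001]
ft_force: [-4.9, -3.8, 18.0]
gripper_width: 0.013
finger_force: 62.9
```

>>> {"op": "jog_arm", "data": {"targets": [0,0,0.003,0,0,0,0.05,0,0,0.003,0,0,0,0.05,0,0,0.003,0,0,0,0.05,0,0,0.003,0,0,0,0.05,0,0,0.04,0,0,0,0.05,0,0,0.08,0,0,0,0.04,0,0,0.12,0,0,0,0.04,0,-0.03,0.16,0,0,0,0.04,0,-0.07,0.19,0,0,0,0.04,0,-0.11,0.21,0,0,0,0.04,0,-0.15,0.22,0,0,0,0.04,0,-0.19,0.22,0,0,0,0.04]}}

```text
time_s: 7.58
ee_pos: [0.4814, 0.1091, 0.3119]
eef_rot: [0.001, 0.697, 0.717, 0.002]
ft_force: [1.6, -0.8, -0.0]
gripper_width: 0.0399
finger_force: 0.0
```

>>> {"op": "jog_arm", "data": {"targets": [-0.01,-0.04,0.02,0,0,2,0.04,-0.02,-0.08,0.02,0,0,4,0.04,-0.03,-0.12,0.02,0,0,6,0.04,-0.04,-0.16,0.02,0,0,8,0.04,-0.05,-0.2,0.02,0,0,10,0.04,-0.06,-0.24,0.02,0,0,14,0.04,-0.06,-0.28,0.02,0,0,14,0.04,-0.06,-0.32,0.02,0,0,14,0.04,-0.06,-0.34,0.02,0,0,14,0.04,-0.06,-0.34,0.02,0,0,14,0.04,-0.06,-0.34,0.02,0,0,14,0.04]}}

```text
time_s: 8.5
ee_pos: [0.4203, -0.231, 0.3287]
eef_rot: [-0.001, 0.606, 0.795, 0.0]
ft_force: [-0.5, -0.6, -0.7]
gripper_width: 0.04
finger_force: 0.0
```

```bash
python3 - <<'E'
from h import *
o=bot.get_obs(); print(o['time_s'],np.round(o['ee_pos'],4),np.round(o['eef_rot'],4))
img,d,X=look('wrist'); save('w4.png',img); np.savez('w4.npz',img=img,d=d,X=X)
z=X[...,2]; reg=(abs(X[...,0]-.421)<.11)&(abs(X[...,1]+.32)<.11)
P=X[reg&(z>.030)&(z<.042)]; print('stand',rect(P),np.median(P[:,2]))
imt,dt,XT=look('top'); save('t4.png',imt)
z=XT[...,2]; g=imt.astype(int)
P=XT[(g[...,1]>g[...,0]+15)&(abs(XT[...,0]-.42)<.13)&(abs(XT[...,1]-.28)<.13)&(z>.004)&(z<.03)]; print('lid',rect(P),np.median(P,0))
r=nets.trace('top','dial')
P=XT[r[0]['region']]; print('dial',r[0]['confidence'],rect(P[~np.isnan(P[:,0])]))
E
```

```text
8.5 [ 0.4203 -0.231   0.3287] [-5.000e-04  6.063e-01  7.952e-01  1.000e-04]
stand ((418.0231018066406, -315.69464111328125), (141.73094177246094, 149.55857849121094), 15.094345092773438) 0.0349823587713799
lid ((421.1880187988281, 279.9172668457031), (157.55804443359375, 160.08505249023438), 1.366888165473938) [0.41691326 0.27674712 0.01460791]
dial 0.65 ((671.7706298828125, 126.20309448242188), (85.80957794189453, 116.31390380859375), 78.61571502685547)
```

View pics/w4.png

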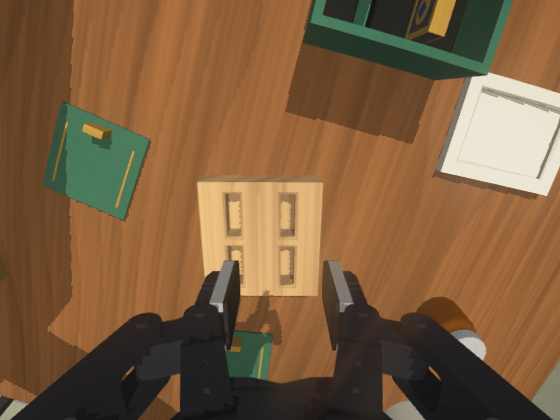

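The stand is at px (262,238) with four empty slots. A jar sits well to its right, and the lid is flat on the mat. I'll pin down the slot centres and the panel positions.

```bash
python3 - <<'E'
from h import *
f=np.load('w4.npz');X=f['X'];img=f['img']
c=np.array([.418,-.3157]); a=np.radians(15.1); R=np.array([[np.cos(a),-np.sin(a)],[np.sin(a),np.cos(a)]])
L=(X[...,:2]-c)@R
top=(abs(X[...,2]-.035)<.006)&(abs(L[...,0])<.08)&(abs(L[...,1])<.08)
img2=np.zeros((180,180),np.uint8)
q=np.round(L[top]*1000+90).astype(int); img2[q[:,1],q[:,0]]=255
img2=cv2.morphologyEx(img2,cv2.MORPH_CLOSE,np.ones((5,5)))
save('grid.png',np.dstack([cv2.resize(img2,None,fx=3,fy=3)]*3))
n,l,s,ce=cv2.connectedComponentsWithStats(255-img2)
for i in range(n): 
    if 200<s[i,4]<3000: print(s[i],s[i,0]-90,s[i,0]+s[i,2]-90,s[i,1]-90,s[i,1]+s[i,3]-90)
for sx in(-32,32):
  for sy in(-33,33): print('slot',sx,sy,c+R@np.array([sx,sy])/1000)
ct=np.array([.4822,-.007]);a=np.radians(1.5); R=np.array([[np.cos(a),-np.sin(a)],[np.sin(a),np.cos(a)]])
for sx in(-27,27):
  for sy in(-33,33): print('panel',sx,sy,ct+R@np.array([sx,sy])/1000)
E
```

```text
[113  31  18  55 965] 23 41 -59 -4
[ 50  98  17  52 870] -40 -23 8 60
[113  98  18  52 928] 23 41 8 60
slot -32 -33 [ 0.39570152 -0.35589674]
slot -32 33 [ 0.37850823 -0.29217555]
slot 32 -33 [ 0.45749177 -0.33922445]
slot 32 33 [ 0.44029848 -0.27550326]
panel -27 -33 [ 0.45607309 -0.04069547]
panel -27 33 [0.45434541 0.02528191]
panel 27 -33 [ 0.51005459 -0.03928191]
panel 27 33 [0.50832691 0.02669547]
```

>>> {"op": "jog_arm", "data": {"targets": [0.01,0.04,0,0,0,-3,0.04,0.02,0.08,0,0,0,-6,0.04,0.03,0.12,0,0,0,-9,0.04,0.04,0.16,0,0,0,-12,0.04,0.05,0.2,0,0,0,-13.9,0.04,0.06,0.235,0,0,0,-13.9,0.04,0.062,0.235,0,0,0,-13.9,0.04,0.062,0.235,0,0,0,-13.9,0.04,0.062,0.235,0,0,0,-13.9,0.04]}}

```text
time_s: 9.4
ee_pos: [0.4821, 0.0057, 0.3292]
eef_rot: [-0.0, 0.696, 0.718, -0.0]
ft_force: [0.5, 0.2, 0.2]
gripper_width: 0.0402
finger_force: 0.0
```

```bash
python3 - <<'E'
from h import *
o=bot.get_obs(); print(o['time_s'],np.round(o['ee_pos'],4),np.round(o['eef_rot'],4))
img,d,X=look('wrist'); save('w5.png',img); z=X[...,2]
reg=(abs(X[...,0]-.482)<.1)&(abs(X[...,1]+.007)<.1)
print('rim',rect(X[reg&(z>.098)&(z<.112)]),np.nanmedian(z[reg&(z>.098)&(z<.112)]))
P=X[reg&(z>.086)&(z<.0975)&(abs(X[...,0]-.482)<.064)&(abs(X[...,1]+.007)<.064)]
for sx in(-1,1):
  for sy in(-1,1):
    Q=P[(np.sign(P[:,0]-.482)==sx)&(np.sign(P[:,1]+.0065)==sy)]; print(sx,sy,len(Q),rect(Q) if len(Q)>5 else '')
E
```

```text
9.4 [0.4821 0.0057 0.3292] [-0.000e+00  6.962e-01  7.178e-01 -3.000e-04]
rim ((481.69073486328125, -6.625556945800781), (159.19969177246094, 159.09994506835938), 1.7562788724899292) 0.10305776764810143
-1 -1 0 
-1 1 915 ((453.48419189453125, 26.288732528686523), (15.118151664733887, 50.36573791503906), 1.7942135334014893)
1 -1 777 ((509.083740234375, -38.420066833496094), (15.174569129943848, 50.85071563720703), 1.6702640056610107)
1 1 897 ((507.6082763671875, 28.01409149169922), (15.046316146850586, 50.926109313964844), 1.5520950555801392)
```

View pics/w5.png

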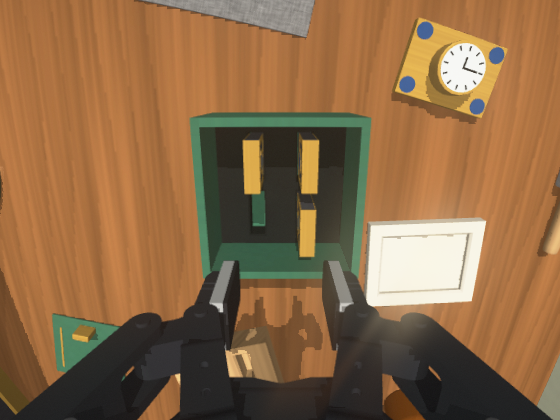

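The tub holds three panels at px (254,163), (309,163) and (307,228), and the fourth place is empty. I'll start with the one at (+x,-y).

>>> {"op": "jog_arm", "data": {"targets": [0.02,-0.03,-0.02,0,0,0,0.04,0.027,-0.0443,-0.05,0,0,0,0.04,0.027,-0.0443,-0.08,0,0,0,0.04,0.027,-0.0443,-0.11,0,0,0,0.04,0.027,-0.0443,-0.145,0,0,0,0.04,0.027,-0.0443,-0.175,0,0,0,0.04,0.027,-0.0443,-0.195,0,0,0,0.04,0.027,-0.0443,-0.195,0,0,0,0.04,0.027,-0.0443,-0.195,0,0,0,0,0.027,-0.0443,-0.195,0,0,0,0,0.027,-0.0443,-0.195,0,0,0,0,0.027,-0.0443,-0.195,0,0,0,0], "newtons": 40}}

```text
time_s: 10.45
ee_pos: [0.5096, -0.0398, 0.1346]
eef_rot: [0.0, 0.697, 0.717, 0.0]
ft_force: [-0.5, -0.2, -0.9]
gripper_width: 0.0133
finger_force: 39.9
```

>>> {"op": "jog_arm", "data": {"targets": [0,0,0.02,0,0,0,0,0,0,0.05,0,0,0,0,0,0,0.085,0,0,0,0,0,0,0.12,0,0,0,0,-0.005,-0.025,0.13,0,0,1,0,-0.01,-0.06,0.13,0,0,3,0,-0.018,-0.1,0.13,0,0,6,0,-0.025,-0.14,0.13,0,0,9,0,-0.032,-0.18,0.13,0,0,12,0,-0.039,-0.22,0.13,0,0,13.5,0,-0.046,-0.26,0.13,0,0,13.5,0,-0.052,-0.299,0.13,0,0,13.5,0]}}

```text
time_s: 11.45
ee_pos: [0.4565, -0.3403, 0.2645]
eef_rot: [0.0, 0.608, 0.794, -0.0]
ft_force: [1.4, 0.5, -2.1]
gripper_width: 0.0137
finger_force: 40.5
```

>>> {"op": "jog_arm", "data": {"targets": [0,0,0,0,0,0,0,0,0,0,0,0,0,0,0,0,-0.03,0,0,0,0,0,0,-0.06,0,0,0,0,0,0,-0.085,0,0,0,0,0,0,-0.092,0,0,0,0,0,0,-0.095,0,0,0,0,0,0,-0.095,0,0,0,0]}}

```text
time_s: 12.12
ee_pos: [0.4578, -0.3375, 0.1695]
eef_rot: [-0.0, 0.608, 0.794, 0.0]
ft_force: [0.1, 0.1, -2.8]
gripper_width: 0.0134
finger_force: 40.4
```

```bash
python3 - <<'E'
from h import *
o=bot.get_obs(); print(o['time_s'],np.round(o['ee_pos'],4),np.round(o['eef_rot'],4),o['gripper_width'])
img,d,X=look('wrist'); save('w6.png',img); z=X[...,2]
c=np.array([.418,-.315]);a=np.radians(15.1); R=np.array([[np.cos(a),-np.sin(a)],[np.sin(a),np.cos(a)]])
E
```

```text
12.1167 [ 0.4578 -0.3375  0.1695] [-3.000e-04  6.076e-01  7.943e-01  1.000e-04] 0.013440376734142665
```

View pics/w6.png

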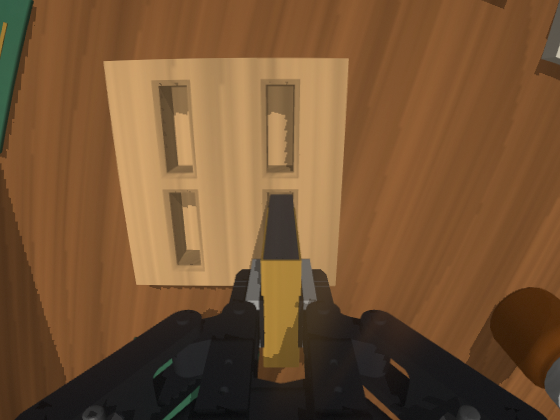

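```bash
cat >> h.py <<'E'
CS=np.array([.418,-.315]);_a=np.radians(15.1); RS=np.array([[np.cos(_a),-np.sin(_a)],[np.sin(_a),np.cos(_a)]])
def stand_check(X):
    """held/placed panel extents and stand outline, in the stand frame (mm)"""
    L=(X[...,:2]-CS)@RS*1000; z=X[...,2]; near=(abs(L[...,0])<90)&(abs(L[...,1])<90)
    top=near&(z>.031)&(z<.039); print('stand edges',np.percentile(L[top],[.5,99.5],axis=0).round(1).tolist())
    return L,z,near
E
python3 - <<'E'
from h import *
img,d,X=look('wrist'); L,z,near=stand_check(X)
for lo,hi in((.044,.055),(.055,.07),(.07,.085)):
    p=near&(z>lo)&(z<hi)&(abs(L[...,0]-32)<14)&(L[...,1]>-40)
    print(lo,p.sum(),np.percentile(L[p],[2,50,98],axis=0).round(1).tolist())
p=near&(z>.12)&(z<.142)&(abs(L[...,0]-32)<9)
print('top',p.sum(),np.percentile(L[p],[1,50,99],axis=0).round(1).tolist(), np.median(z[p]))
top=near&(z>.032)&(z<.038)
h=top&(abs(L[...,0]-32)<3); print('slot y gaps', np.sort(L[h][:,1])[::8].round(0).tolist())
E
```

```text
stand edges [[-70.7, -73.1], [70.2, 72.8]]
0.044 125 [[26.1, -6.9], [33.0, -6.2], [39.5, -5.8]]
0.055 197 [[26.1, -6.9], [32.4, -6.2], [39.3, -5.8]]
0.07 276 [[25.5, -6.6], [32.9, -6.2], [39.9, -5.8]]
top 5047 [[23.6, -55.5], [32.5, -25.3], [40.7, -5.8]] 0.13122866628796404
slot y gaps [-7.0, -6.0, -5.0, -5.0, -4.0, -4.0, -3.0, -2.0, -2.0, -2.0, -1.0, -1.0, 0.0, 0.0, 1.0, 2.0, 2.0, 3.0, 3.0, 3.0, 4.0, 4.0, 5.0, 5.0, 6.0, 59.0, 60.0, 60.0, 61.0, 61.0, 61.0, 62.0, 62.0, 63.0, 63.0, 63.0, 64.0, 64.0, 65.0, 65.0, 66.0, 66.0, 67.0, 67.0, 67.0, 68.0, 68.0, 69.0, 69.0, 69.0, 70.0, 70.0, 71.0, 71.0, 72.0, 72.0, 73.0]
```

>>> {"op": "jog_arm", "data": {"targets": [0,-0.002,0,0,0,0,0,0,-0.002,-0.004,0,0,0,0,0,-0.002,-0.01,0,0,0,0,0,-0.002,-0.016,0,0,0,0,0,-0.002,-0.022,0,0,0,0,0,-0.002,-0.028,0,0,0,0,0,-0.002,-0.033,0,0,0,0,0,-0.002,-0.035,0,0,0,0,0,-0.002,-0.035,0,0,0,0]}}

```text
time_s: 12.97
ee_pos: [0.4576, -0.3403, 0.1346]
eef_rot: [0.0, 0.608, 0.794, 0.0]
ft_force: [-2.6, 2.5, 5.6]
gripper_width: 0.0136
finger_force: 41.7
```

>>> {"op": "jog_arm", "data": {"targets": [0,0,0,0,0,0,0.036,0,0,0,0,0,0,0.036,0,0,0,0,0,0,0.036,0,0,0.03,0,0,0,0.036,0,0,0.07,0,0,0,0.036,0,0,0.1,0,0,0,0.036,0.005,0.03,0.11,0,0,0,0.036,0.01,0.07,0.11,0,0,-2,0.036,0.015,0.11,0.11,0,0,-5,0.036,0.02,0.15,0.11,0,0,-8,0.036,0.027,0.19,0.11,0,0,-11,0.036,0.033,0.23,0.11,0,0,-13.5,0.036]}}

```text
time_s: 13.97
ee_pos: [0.4907, -0.1087, 0.2444]
eef_rot: [0.0, 0.698, 0.716, 0.0]
ft_force: [1.0, 0.3, 0.2]
gripper_width: 0.036
finger_force: 0.0
```

>>> {"op": "jog_arm", "data": {"targets": [0.005,0.04,0,0,0,0,0.036,0.01,0.08,0,0,0,0,0.036,0.014,0.115,0,0,0,0,0.036,0.017,0.138,0,0,0,0,0.036,0.017,0.138,0,0,0,0,0.036,0.017,0.138,0,0,0,0,0.036,0.017,0.138,0,0,0,0,0.036]}}

```text
time_s: 14.55
ee_pos: [0.5075, 0.0273, 0.2441]
eef_rot: [0.0, 0.697, 0.717, -0.0]
ft_force: [0.5, 0.2, 0.4]
gripper_width: 0.0355
finger_force: 0.0
```

```bash
python3 - <<'E'
from h import *
o=bot.get_obs(); print(o['time_s'],np.round(o['ee_pos'],4),np.round(o['eef_rot'],4))
img,d,X=look('top');  z=X[...,2]; L=(X[...,:2]-CS)@RS*1000
p=(z>.06)&(z<.12)&(abs(L[...,0])<70)&(abs(L[...,1])<70); print('placed',p.sum(),rect(np.c_[L[p]/1000]),np.percentile(z[p],95))
E
```

```text
14.55 [0.5075 0.0273 0.2441] [ 1.000e-04  6.971e-01  7.170e-01 -2.000e-04]
placed 132 ((31.920921325683594, -34.4725456237793), (15.565112113952637, 52.561485290527344), 0.23968574404716492) 0.10096500728705408
```

>>> {"op": "jog_arm", "data": {"targets": [0,0.0005,-0.03,0,0,0,0.036,0,0.0005,-0.06,0,0,0,0.036,0,0.0005,-0.09,0,0,0,0.036,0,0.0005,-0.11,0,0,0,0.036,0,0.0005,-0.11,0,0,0,0.036,0,0.0005,-0.11,0,0,0,0,0,0.0005,-0.11,0,0,0,0,0,0.0005,-0.11,0,0,0,0,0,0.0005,-0.11,0,0,0,0]}}

```text
time_s: 15.35
ee_pos: [0.5078, 0.0277, 0.1347]
eef_rot: [0.0, 0.697, 0.717, 0.0]
ft_force: [-0.6, -0.3, -2.2]
gripper_width: 0.0134
finger_force: 42.9
```

>>> {"op": "jog_arm", "data": {"targets": [0,0,0.02,0,0,0,0,0,0,0.05,0,0,0,0,0,0,0.085,0,0,0,0,0,0,0.12,0,0,0,0,-0.008,-0.025,0.13,0,0,1,0,-0.018,-0.06,0.13,0,0,3,0,-0.029,-0.1,0.13,0,0,6,0,-0.04,-0.138,0.13,0,0,9,0,-0.051,-0.176,0.13,0,0,12,0,-0.062,-0.214,0.13,0,0,13.5,0,-0.073,-0.252,0.13,0,0,13.5,0,-0.084,-0.29,0.13,0,0,13.5,0]}}

```text
time_s: 16.35
ee_pos: [0.4226, -0.2636, 0.2648]
eef_rot: [0.0, 0.608, 0.794, 0.0]
ft_force: [1.0, -0.6, -2.1]
gripper_width: 0.0134
finger_force: 43.0
```

>>> {"op": "jog_arm", "data": {"targets": [-0.011,-0.038,0,0,0,0,0,-0.022,-0.075,0,0,0,0,0,-0.028,-0.093,0,0,0,0,0,-0.028,-0.093,0,0,0,0,0,-0.028,-0.093,-0.03,0,0,0,0,-0.028,-0.093,-0.06,0,0,0,0,-0.028,-0.093,-0.085,0,0,0,0,-0.028,-0.093,-0.095,0,0,0,0,-0.028,-0.093,-0.095,0,0,0,0,-0.028,-0.093,-0.095,0,0,0,0]}}

```text
time_s: 17.18
ee_pos: [0.3958, -0.3545, 0.1697]
eef_rot: [-0.0, 0.608, 0.794, 0.0]
ft_force: [1.0, -0.5, -0.8]
gripper_width: 0.0133
finger_force: 42.8
```

```bash
cat > held.py <<'E'
from h import *
import sys
sx=float(sys.argv[1])
o=bot.get_obs(); print(o['time_s'],np.round(o['ee_pos'],4),np.round(o['eef_rot'],4),o['gripper_width'])
img,d,X=look('wrist'); L,z,near=stand_check(X)
p=near&(z>.044)&(z<.085)&(abs(L[...,0]-sx)<14)&(L[...,1]>-40)
print(p.sum(),np.percentile(L[p],[2,50,98],axis=0).round(1).tolist())
p=near&(z>.12)&(z<.142)&(abs(L[...,0]-sx)<9)
print('top',p.sum(),np.percentile(L[p],[1,50,99],axis=0).round(1).tolist())
E
python3 held.py -32
```

```text
17.1833 [ 0.3958 -0.3545  0.1697] [-2.000e-04  6.078e-01  7.941e-01  1.000e-04] 0.013250181659624388
stand edges [[-70.7, -72.5], [70.3, 72.6]]
613 [[-38.9, -6.9], [-31.8, -6.4], [-25.1, -6.1]]
top 5134 [[-40.5, -55.7], [-31.9, -25.9], [-23.3, -6.2]]
```

>>> {"op": "jog_arm", "data": {"targets": [0,-0.0016,0,0,0,0,0,0,-0.0016,-0.004,0,0,0,0,0,-0.0016,-0.01,0,0,0,0,0,-0.0016,-0.016,0,0,0,0,0,-0.0016,-0.022,0,0,0,0,0,-0.0016,-0.028,0,0,0,0,0,-0.0016,-0.033,0,0,0,0,0,-0.0016,-0.035,0,0,0,0,0,-0.0016,-0.035,0,0,0,0]}}

```text
time_s: 17.98
ee_pos: [0.3954, -0.3563, 0.1345]
eef_rot: [-0.0, 0.608, 0.794, 0.0]
ft_force: [-2.1, 2.4, 4.7]
gripper_width: 0.0132
finger_force: 44.1
```

>>> {"op": "jog_arm", "data": {"targets": [0,0,0,0,0,0,0.036,0,0,0,0,0,0,0.036,0,0,0,0,0,0,0.036,0,0,0.03,0,0,0,0.036,0,0,0.07,0,0,0,0.036,0,0,0.1,0,0,0,0.036,0.005,0.03,0.11,0,0,0,0.036,0.01,0.07,0.11,0,0,-2,0.036,0.016,0.11,0.11,0,0,-5,0.036,0.022,0.15,0.11,0,0,-8,0.036,0.028,0.19,0.11,0,0,-11,0.036,0.034,0.23,0.11,0,0,-13.5,0.036]}}

```text
time_s: 18.98
ee_pos: [0.4295, -0.1248, 0.2444]
eef_rot: [0.0, 0.698, 0.716, 0.0]
ft_force: [0.7, -0.1, -0.6]
gripper_width: 0.036
finger_force: 0.0
```

>>> {"op": "jog_arm", "data": {"targets": [0.006,0.04,0,0,0,0,0.036,0.012,0.08,0,0,0,0,0.036,0.018,0.12,0,0,0,0,0.036,0.024,0.153,0,0,0,0,0.036,0.024,0.153,0,0,0,0,0.036,0.024,0.153,0,0,0,0,0.036]}}

```text
time_s: 19.48
ee_pos: [0.4538, 0.0281, 0.2441]
eef_rot: [0.0, 0.696, 0.718, -0.0]
ft_force: [-0.2, 0.0, 0.0]
gripper_width: 0.0363
finger_force: 0.0
```

```bash
python3 - <<'E'
from h import *
img,d,X=look('top');  z=X[...,2]; L=(X[...,:2]-CS)@RS*1000
p=(z>.06)&(z<.12)&(abs(L[...,0])<70)&(abs(L[...,1])<70)
for s in(-1,1):
    q=p&(np.sign(L[...,0])==s); print('placed',q.sum(),rect(L[q]/1000),np.percentile(z[q],95))
p=(z>.086)&(z<.102)&(abs(X[...,0]-.455)<.03)&(abs(X[...,1]-.025)<.035); print('C',rect(X[p]) if p.sum()>4 else 0)
E
```

```text
placed 119 ((-31.91980743408203, -34.377098083496094), (15.2854585647583, 52.20075988769531), 0.10236742347478867) 0.10020158522697463
placed 131 ((32.09312438964844, -33.880435943603516), (15.473871231079102, 51.820533752441406), 0.20917195081710815) 0.10059178003918162
C ((455.5817565917969, 10.68115234375), (14.214447975158691, 19.53805923461914), 4.221192836761475)
```

>>> {"op": "jog_arm", "data": {"targets": [0,-0.001,-0.03,0,0,0,0.036,0,-0.001,-0.06,0,0,0,0.036,0,-0.001,-0.09,0,0,0,0.036,0,-0.001,-0.11,0,0,0,0.036,0,-0.001,-0.11,0,0,0,0.036,0,-0.001,-0.11,0,0,0,0,0,-0.001,-0.11,0,0,0,0,0,-0.001,-0.11,0,0,0,0,0,-0.001,-0.11,0,0,0,0]}}

```text
time_s: 20.28
ee_pos: [0.4534, 0.0249, 0.1343]
eef_rot: [-0.0, 0.698, 0.717, -0.0]
ft_force: [-0.7, 0.7, -2.0]
gripper_width: 0.0135
finger_force: 43.4
```

>>> {"op": "jog_arm", "data": {"targets": [0,0,0.02,0,0,0,0,0,0,0.05,0,0,0,0,0,0,0.085,0,0,0,0,0,0,0.12,0,0,0,0,-0.001,-0.025,0.13,0,0,1,0,-0.003,-0.06,0.13,0,0,3,0,-0.005,-0.1,0.13,0,0,6,0,-0.007,-0.14,0.13,0,0,9,0,-0.009,-0.18,0.13,0,0,12,0,-0.01,-0.22,0.13,0,0,13.5,0,-0.012,-0.26,0.13,0,0,13.5,0,-0.013,-0.302,0.13,0,0,13.5,0]}}

```text
time_s: 21.28
ee_pos: [0.4397, -0.2779, 0.2644]
eef_rot: [0.0, 0.608, 0.794, 0.0]
ft_force: [0.6, -0.1, -2.2]
gripper_width: 0.0134
finger_force: 43.5
```

>>> {"op": "jog_arm", "data": {"targets": [0,0,0,0,0,0,0,0,0,0,0,0,0,0,0,0,-0.03,0,0,0,0,0,0,-0.06,0,0,0,0,0,0,-0.085,0,0,0,0,0,0,-0.092,0,0,0,0,0,0,-0.095,0,0,0,0,0,0,-0.095,0,0,0,0]}}

```text
time_s: 21.95
ee_pos: [0.4407, -0.2753, 0.1694]
eef_rot: [-0.0, 0.608, 0.794, 0.0]
ft_force: [0.5, 0.7, -1.5]
gripper_width: 0.0137
finger_force: 43.4
```

```bash
sed -i 's/>-40)/>-10)/; s/abs(L\[...,0\]-sx)<9)$/abs(L[...,0]-sx)<9)\&(L[...,1]>0)/' held.py; python3 held.py 32
```

```text
21.95 [ 0.4407 -0.2753  0.1694] [-4.000e-04  6.076e-01  7.943e-01  1.000e-04] 0.013734539666476836
stand edges [[-70.8, -47.3], [70.1, 73.4]]
601 [[25.1, 58.8], [32.1, 59.3], [38.9, 59.7]]
top 5215 [[23.5, 9.9], [32.1, 39.5], [40.7, 59.6]]
```

>>> {"op": "jog_arm", "data": {"targets": [0,-0.0012,0,0,0,0,0,0,-0.0012,-0.004,0,0,0,0,0,-0.0012,-0.01,0,0,0,0,0,-0.0012,-0.016,0,0,0,0,0,-0.0012,-0.022,0,0,0,0,0,-0.0012,-0.028,0,0,0,0,0,-0.0012,-0.033,0,0,0,0,0,-0.0012,-0.035,0,0,0,0,0,-0.0012,-0.035,0,0,0,0]}}

```text
time_s: 22.75
ee_pos: [0.4404, -0.2772, 0.1342]
eef_rot: [-0.0, 0.608, 0.794, -0.0]
ft_force: [-0.8, 0.4, 1.5]
gripper_width: 0.0136
finger_force: 44.1
```

>>> {"op": "jog_arm", "data": {"targets": [0,0,0,0,0,0,0.036,0,0,0,0,0,0,0.036,0,0,0,0,0,0,0.036,0,0,0.03,0,0,0,0.036,0,0,0.07,0,0,0,0.036,0,0,0.11,0,0,0,0.04,0.003,0.03,0.13,0,0,0,0.04,0.006,0.07,0.14,0,0,-2,0.04,0.009,0.11,0.15,0,0,-5,0.04,0.012,0.15,0.16,0,0,-8,0.04,0.015,0.19,0.17,0,0,-11,0.04,0.018,0.23,0.18,0,0,-13.7,0.04]}}

```text
time_s: 23.75
ee_pos: [0.4584, -0.0457, 0.315]
eef_rot: [0.0, 0.7, 0.715, 0.0]
ft_force: [1.2, -0.2, 0.1]
gripper_width: 0.04
finger_force: 0.0
```

>>> {"op": "jog_arm", "data": {"targets": [0,0.04,0,0,0,0,0.04,0,0.08,0,0,0,0,0.04,0,0.12,0,0,0,0,0.04,0,0.16,0,0,0,0,0.04,0,0.2,0,0,0,0,0.04,0,0.24,0,0,0,0,0.04,0,0.28,0,0,0,0,0.04,0,0.3,0,0,0,0,0.04,0,0.3,0,0,0,0,0.04,0,0.3,0,0,0,0,0.04]}}

```text
time_s: 24.58
ee_pos: [0.4584, 0.2536, 0.3139]
eef_rot: [0.0, 0.697, 0.717, -0.0]
ft_force: [0.6, -1.4, 0.4]
gripper_width: 0.0401
finger_force: 0.0
```

```bash
python3 - <<'E'
from h import *
img,d,X=look('top'); save('t7.png',cv2.resize(img[90:330,90:470],None,fx=2.1,fy=2.1)); z=X[...,2]; L=(X[...,:2]-CS)@RS*1000
p=(z>.06)&(z<.12)&(abs(L[...,0])<70)&(abs(L[...,1])<70)
for s in(-1,1):
  for t in(-1,1):
    q=p&(np.sign(L[...,0])==s)&(np.sign(L[...,1])==t); print('placed',q.sum(),(rect(L[q]/1000),np.percentile(z[q],[50,95])) if q.sum()>5 else '')
o=bot.get_obs(); print(o['time_s'],np.round(o['ee_pos'],4),np.round(o['eef_rot'],4))
img,d,X=look('wrist'); save('w7.png',img); z=X[...,2]
reg=(abs(X[...,0]-.44)<.13)&(abs(X[...,1]-.28)<.13)
P=X[reg&(z>.009)&(z<.02)];print('lid',rect(P),np.median(P[:,2]))
P=X[reg&(z>.04)&(z<.052)];print('tab',rect(P),np.median(P[:,2]))
E
```

```text
placed 120 (((-31.926532745361328, -34.470523834228516), (15.294709205627441, 52.01228713989258), 0.028656819835305214), array([0.09667894, 0.10059801]))
placed 0 
placed 133 (((31.944730758666992, -34.11449432373047), (15.604243278503418, 52.11579513549805), 0.5889174342155457), array([0.09685334, 0.10021821]))
placed 129 (((32.106449127197266, 32.500091552734375), (15.496448516845703, 51.260498046875), 0.43621906638145447), array([0.09683392, 0.10096506]))
24.6333 [0.4584 0.2527 0.314 ] [ 1.000e-04  6.981e-01  7.160e-01 -3.000e-04]
lid ((419.07373046875, 281.0751953125), (158.54598999023438, 157.77963256835938), 1.4446203708648682) 0.013159140859802855
tab ((481.1702880859375, 282.54742431640625), (13.889619827270508, 33.01114273071289), 0.06792012602090836) 0.044916991594525946
```

View pics/t7.png

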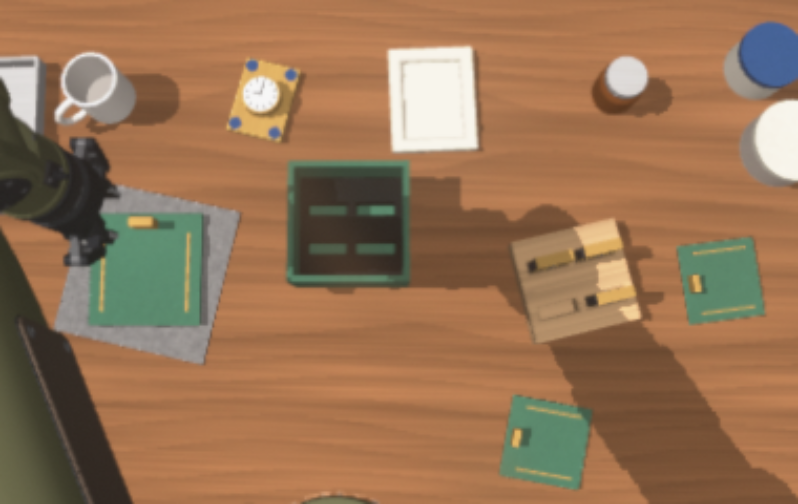

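The tub at px (348,222) is empty. Three panels stand upright in the stand around px (580,270), and the lid is flat on the mat at px (145,270). I'll fetch the lid.

>>> {"op": "jog_arm", "data": {"targets": [0.0227,0.0296,-0.03,0,0,0,0.045,0.0227,0.0296,-0.07,0,0,0,0.045,0.0227,0.0296,-0.11,0,0,0,0.045,0.0227,0.0296,-0.15,0,0,0,0.045,0.0227,0.0296,-0.18,0,0,0,0.045,0.0227,0.0296,-0.205,0,0,0,0.045,0.0227,0.0296,-0.218,0,0,0,0.045,0.0227,0.0296,-0.218,0,0,0,0.045,0.0227,0.0296,-0.218,0,0,0,0,0.0227,0.0296,-0.218,0,0,0,0,0.0227,0.0296,-0.218,0,0,0,0,0.0227,0.0296,-0.218,0,0,0,0], "newtons": 60}}

```text
time_s: 25.68
ee_pos: [0.4826, 0.2824, 0.0981]
eef_rot: [0.001, 0.699, 0.716, 0.001]
ft_force: [0.1, -1.6, 4.6]
gripper_width: 0.0125
finger_force: 60.7
```

>>> {"op": "jog_arm", "data": {"targets": [0,0,0.02,0,0,0,0,0,0,0.05,0,0,0,0,0,0,0.09,0,0,0,0,0,0,0.13,0,0,0,0,0.005,-0.02,0.15,0,0,0,0,0.015,-0.055,0.15,0,0,0,0,0.025,-0.095,0.15,0,0,0,0,0.035,-0.135,0.15,0,0,0,0,0.043,-0.175,0.15,0,0,0,0,0.05,-0.21,0.15,0,0,0,0,0.056,-0.245,0.15,0,0,0,0,0.061,-0.275,0.15,0,0,0,0]}}

```text
time_s: 26.68
ee_pos: [0.5425, 0.005, 0.2469]
eef_rot: [0.001, 0.699, 0.715, 0.0]
ft_force: [1.4, 0.4, -2.2]
gripper_width: 0.0125
finger_force: 59.6
```

>>> {"op": "jog_arm", "data": {"targets": [0.0015,-0.013,0,0,0,0,0,0.0015,-0.013,0,0,0,0,0,0.0015,-0.013,-0.015,0,0,0,0,0.0015,-0.013,-0.025,0,0,0,0,0.0015,-0.013,-0.03,0,0,0,0,0.0015,-0.013,-0.03,0,0,0,0,0.0015,-0.013,-0.03,0,0,0,0]}}

```text
time_s: 27.27
ee_pos: [0.5434, -0.0049, 0.216]
eef_rot: [-0.0, 0.698, 0.716, -0.0]
ft_force: [0.0, -0.3, -2.2]
gripper_width: 0.0128
finger_force: 59.6
```

```bash
cat > lid.py <<'E'
from h import *
o=bot.get_obs(); print(o['time_s'],np.round(o['ee_pos'],4),np.round(o['eef_rot'],4))
img,d,X=look('wrist'); save('w8.png',img); z=X[...,2]
reg=(abs(X[...,0]-.482)<.1)&(abs(X[...,1]+.007)<.1)
g=img.astype(int); green=(g[...,1]>g[...,0]+15)
P=X[reg&green&(z>.108)&(z<.15)]; A=np.c_[P[:,:2]-[.482,-.007],np.ones(len(P))]; c=np.linalg.lstsq(A,P[:,2],rcond=None)[0]
r=abs(A@c-P[:,2])<.003; c=np.linalg.lstsq(A[r],P[r,2],rcond=None)[0]; print('wrist plane deg',c[:2]*57.3,'z',c[2]); Q=P[abs(A@c-P[:,2])<.0025]; print('wrist',rect(Q),Q.min(0),Q.max(0))
for cam in('top','side'):
    im,d,X=look(cam); z=X[...,2]; g=im.astype(int); reg=(abs(X[...,0]-.482)<.1)&(abs(X[...,1]+.007)<.1)&(g[...,1]>g[...,0]+15)&(z>.1)
    P=X[reg]; A=np.c_[P[:,:2]-[.482,-.007],np.ones(len(P))]; c=np.linalg.lstsq(A,P[:,2],rcond=None)[0]; r=abs(A@c-P[:,2])<.004; c=np.linalg.lstsq(A[r],P[r,2],rcond=None)[0]
    Q=P[abs(A@c-P[:,2])<.004]; print(cam,c[:2]*57.3,c[2],rect(Q))
E
python3 lid.py
```

```text
27.2667 [ 0.5434 -0.0049  0.216 ] [-4.000e-04  6.980e-01  7.161e-01 -3.000e-04]
wrist plane deg [ 0.05582062 -0.03539051] z 0.13097802416374074
wrist ((480.81103515625, -6.2581787109375), (157.74461364746094, 157.16148376464844), 1.4180618524551392) [ 0.40101568 -0.0863675   0.12842741] [0.55942394 0.07405681 0.13346445]
top [0.20522697 0.61147959] 0.13359471889900784 ((482.9754333496094, -66.56388092041016), (153.44342041015625, 39.48534393310547), 3.583868980407715)
side [1.39285409 1.42712477] 0.13176962848129786 ((480.9449462890625, -9.027519226074219), (157.78448486328125, 161.46676635742188), 1.2871378660202026)
```

View pics/w8.png

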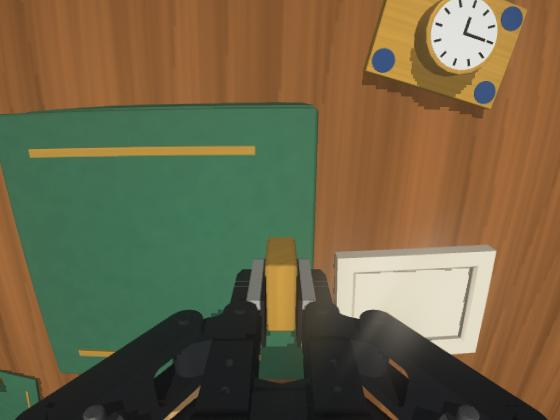

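The lid is held level over the tub, 1 mm off centre. I'll lower it onto the rim.

>>> {"op": "jog_arm", "data": {"targets": [0.001,-0.0004,-0.004,0,0,0,0,0.001,-0.0004,-0.009,0,0,0,0,0.001,-0.0004,-0.013,0,0,0,0,0.001,-0.0004,-0.016,0,0,0,0,0.001,-0.0004,-0.019,0,0,0,0,0.001,-0.0004,-0.021,0,0,0,0,0.001,-0.0004,-0.022,0,0,0,0,0.001,-0.0004,-0.022,0,0,0,0]}}

```text
time_s: 28.08
ee_pos: [0.5447, -0.0061, 0.1942]
eef_rot: [-0.0, 0.698, 0.716, -0.0]
ft_force: [-0.3, -0.2, -1.5]
gripper_width: 0.0131
finger_force: 59.7
```

>>> {"op": "jog_arm", "data": {"targets": [0,0,-0.001,0,0,0,0,0,0,-0.002,0,0,0,0,0,0,-0.002,0,0,0,0]}}

```text
time_s: 28.33
ee_pos: [0.5448, -0.0061, 0.194]
eef_rot: [0.0, 0.698, 0.716, 0.0]
ft_force: [-6.3, 0.6, 12.3]
gripper_width: 0.0128
finger_force: 61.7
```

>>> {"op": "jog_arm", "data": {"targets": [0,0,0.002,0,0,0,0.05,0,0,0.002,0,0,0,0.05,0,0,0.002,0,0,0,0.05,0,0,0.002,0,0,0,0.05,0,0,0.03,0,0,0,0.05,0,0,0.07,0,0,0,0.07,0.03,0.03,0.1,0,0,0,0.0854,0.06,0.06,0.12,0,0,0,0.0854,0.09,0.09,0.13,0,0,0,0.0854,0.11,0.12,0.13,0,0,0,0.0854,0.115,0.146,0.13,0,0,0,0.0854,0.115,0.146,0.13,0,0,0,0.0854]}}

```text
time_s: 29.33
ee_pos: [0.6619, 0.1457, 0.3213]
eef_rot: [-0.001, 0.697, 0.717, 0.001]
ft_force: [-1.5, -0.9, -0.8]
gripper_width: 0.0853
finger_force: 0.0
```

```bash
sed -i "s/z>.1)$/z>.1)\&(z<.118)/" lid.py; python3 - <<'E'
exec(open('lid.py').read().split("for cam")[0].split("reg=")[0])
np.savez('w9.npz',img=img,X=X)
reg=(abs(X[...,0]-.67)<.11)&(abs(X[...,1]-.125)<.1)
P=X[reg&(z>.007)&(z<.018)];
print('plate',rect(P),len(P))
P=X[reg&(z>.03)&(z<.042)]; print('drum',cv2.minEnclosingCircle((P[:,:2]*1000).astype(np.float32)),len(P),np.median(P[:,2]))
reg=(abs(X[...,0]-.676)<.11)&(abs(X[...,1]+.117)<.1)
P=X[reg&(z>.0105)&(z<.018)]; print('tray',rect(P),len(P))
E
sed -n '/for cam/,$p' lid.py > l2.py; sed -i '1i from h import *' l2.py; python3 l2.py
```

```text
29.3333 [0.6619 0.1457 0.3213] [-7.000e-04  6.966e-01  7.175e-01  1.400e-03]
plate ((651.2147216796875, 88.1885986328125), (183.26519775390625, 121.09449768066406), 67.35768127441406) 4127
drum ((667.7537841796875, 127.8316879272461), 27.924219131469727) 1882 0.03537537368173418
tray ((674.8478393554688, -111.93986511230469), (151.3260498046875, 117.822998046875), 4.074728012084961) 2799
top [ 0.06039581 -0.08378683] 0.11075286259622985 ((482.68878173828125, -7.649169921875), (155.91818237304688, 154.715576171875), 1.4836053848266602)
side [ 0.07903479 -0.0336386 ] 0.11000863912648683 ((481.2669677734375, -9.920989990234375), (160.148193359375, 162.44273376464844), 1.2403379678726196)
```

View pics/w8.png

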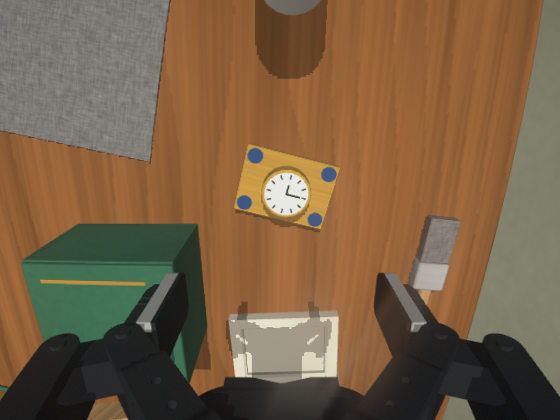

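The lid is seated and level. The dial shows face up at px (287,192), so I'll measure its yaw.

```bash
python3 - <<'E'
from h import *
f=np.load('w9.npz');X=f['X'];z=X[...,2]
P=X[(np.hypot(X[...,0]-.6678,X[...,1]-.1278)<.075)&(z>.007)&(z<.045)]
print('dial',rect(P))
E
```

```text
dial ((667.8555297851562, 127.64969635009766), (80.70958709716797, 110.46076202392578), 77.282470703125)
```

>>> {"op": "jog_arm", "data": {"targets": [0.006,-0.018,-0.03,0,0,-5,0.0854,0.006,-0.018,-0.06,0,0,-10,0.0854,0.006,-0.018,-0.09,0,0,-14.4,0.0854,0.006,-0.018,-0.13,0,0,-14.4,0.0854,0.006,-0.018,-0.16,0,0,-14.4,0.0854,0.006,-0.018,-0.19,0,0,-14.4,0.0854,0.006,-0.018,-0.215,0,0,-14.4,0.0854,0.006,-0.018,-0.225,0,0,-14.4,0.0854,0.006,-0.018,-0.232,0,0,-14.4,0.0854,0.006,-0.018,-0.236,0,0,-14.4,0.0854,0.006,-0.018,-0.236,0,0,-14.4,0.0854]}}

```text
time_s: 30.4
ee_pos: [0.6661, 0.1214, 0.0868]
eef_rot: [0.0, 0.783, 0.622, 0.0]
ft_force: [0.1, 0.1, 0.4]
gripper_width: 0.0856
finger_force: 0.0
```

>>> {"op": "jog_arm", "data": {"targets": [0,0,0,0,0,0,0.03,0,0,0,0,0,0,0.03,0,0,0,0,0,0,0.03,0,0,0,0,0,0,0.03,0,0,0,0,0,0,0.03], "newtons": 50}}

```text
time_s: 30.82
ee_pos: [0.667, 0.122, 0.0883]
eef_rot: [0.001, 0.783, 0.623, 0.001]
ft_force: [-1.0, -0.7, 6.9]
gripper_width: 0.0543
finger_force: 52.7
```

>>> {"op": "jog_arm", "data": {"targets": [0,0,0.001,0,0,0,0.0854,0,0,0.001,0,0,0,0.0854,0,0,0.001,0,0,0,0.0854,0.001,0.0055,0.001,0,0,0,0.0854,0.001,0.0055,0.001,0,0,0,0.0854,0.001,0.0055,0.001,0,0,0,0.0854]}}

```text
time_s: 31.32
ee_pos: [0.6668, 0.1278, 0.087]
eef_rot: [-0.0, 0.782, 0.623, -0.0]
ft_force: [-0.6, 0.2, -0.7]
gripper_width: 0.0854
finger_force: 0.0
```

>>> {"op": "jog_arm", "data": {"targets": [0,0,0,0,0,0,0.03,0,0,0,0,0,0,0.03,0,0,0,0,0,0,0.03,0,0,0,0,0,0,0.03,0,0,0,0,0,0,0.03], "newtons": 50}}

```text
time_s: 31.73
ee_pos: [0.6673, 0.1273, 0.0877]
eef_rot: [0.0, 0.783, 0.622, 0.0]
ft_force: [1.0, -0.7, 4.1]
gripper_width: 0.0542
finger_force: 53.7
```

>>> {"op": "jog_arm", "data": {"targets": [0,0,0.02,0,0,0,0.03,0,0,0.05,0,0,0,0.03,0,-0.01,0.08,0,0,0,0.03,0.001,-0.04,0.1,0,0,3,0.03,0.002,-0.08,0.1,0,0,6,0.03,0.004,-0.12,0.1,0,0,9,0.03,0.006,-0.16,0.1,0,0,12,0.03,0.007,-0.2,0.1,0,0,15,0.03,0.0085,-0.235,0.1,0,0,16.7,0.03,0.0085,-0.242,0.1,0,0,16.7,0.03,0.0085,-0.242,0.1,0,0,16.7,0.03,0.0085,-0.242,0.1,0,0,16.7,0.03]}}

```text
time_s: 32.73
ee_pos: [0.6746, -0.1146, 0.1863]
eef_rot: [-0.001, 0.684, 0.729, -0.0]
ft_force: [-0.5, 0.8, -2.9]
gripper_width: 0.054
finger_force: 54.0
```

```bash
cat > tray.py <<'E'
from h import *
o=bot.get_obs(); print(o['time_s'],np.round(o['ee_pos'],4),np.round(o['eef_rot'],4),o['gripper_width'])
img,d,X=look('wrist'); save('w10.png',img); z=X[...,2]; g=img.astype(int)
near=(abs(X[...,0]-.676)<.11)&(abs(X[...,1]+.117)<.11)
blue=near&(g[...,2]>g[...,0]+30); 
n,l,s,ce=cv2.connectedComponentsWithStats(blue.astype(np.uint8))
for i in range(1,n):
    if s[i,4]>30: print('dot',s[i,4],np.round(np.nanmedian(X[l==i],0),4))
T=X[near&(z>.010)&(z<.017)]; print('tray wrist',rect(T),len(T),T.min(0),T.max(0))
for lo,hi in((.07,.09),(.09,.115),(.115,.125)):
    Q=X[near&(z>lo)&(z<hi)]; print(lo,len(Q),len(Q)>9 and rect(Q))
f=np.load('top0.npz')['X']; T=f[(abs(f[...,0]-.676)<.11)&(abs(f[...,1]+.117)<.1)&(f[...,2]>.010)&(f[...,2]<.02)]; print('tray top0',rect(T))
f=np.load('w1.npz')['X']; T=f[(abs(f[...,0]-.676)<.11)&(abs(f[...,1]+.117)<.1)&(f[...,2]>.010)&(f[...,2]<.02)]; print('tray w1',rect(T),np.median(T[:,2]))
E
python3 tray.py
```

```text
32.7333 [ 0.6746 -0.1146  0.1863] [-1.000e-03  6.844e-01  7.291e-01 -1.000e-04] 0.054011167278071696
dot 1023 [ 0.6283 -0.0879  0.1105]
dot 1020 [ 0.7161 -0.082   0.1104]
tray wrist ((672.1107177734375, -76.16464233398438), (150.5195770263672, 43.06987762451172), 4.054190158843994) 6521 [ 0.59583879 -0.101955    0.01001304] [ 0.74835496 -0.04957387  0.01575702]
0.07 0 False
0.09 15445 ((674.1795654296875, -114.0557861328125), (110.46227264404297, 81.10543823242188), 3.89302396774292)
0.115 1067 ((672.9783935546875, -96.92487335205078), (78.4636459350586, 22.258773803710938), 4.257937908172607)
tray top0 ((674.9833984375, -116.0660400390625), (149.62686157226562, 119.98563385009766), 2.8025271892547607)
tray w1 ((674.8668212890625, -114.45750427246094), (150.8964385986328, 122.35375213623047), 4.098746299743652) 0.012988400191246028
```

View pics/w10.png

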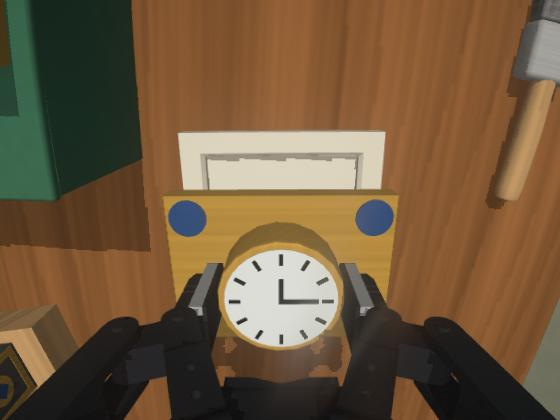

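The dial is held face up at px (281,298), aligned with the tray pocket to within 1 mm. I'll lower it.

>>> {"op": "jog_arm", "data": {"targets": [0.0006,-0.0004,-0.03,0,0,0.2,0.03,0.0006,-0.0004,-0.055,0,0,0.2,0.03,0.0006,-0.0004,-0.07,0,0,0.2,0.03,0.0006,-0.0004,-0.077,0,0,0.2,0.03,0.0006,-0.0004,-0.079,0,0,0.2,0.03,0.0006,-0.0004,-0.079,0,0,0.2,0.03,0.0006,-0.0004,-0.079,0,0,0.2,0.03]}}

```text
time_s: 33.37
ee_pos: [0.6768, -0.1144, 0.1095]
eef_rot: [0.001, 0.682, 0.731, 0.001]
ft_force: [0.6, -0.2, -2.4]
gripper_width: 0.0543
finger_force: 54.1
```

```bash
sed -i 's/((.07,.09),(.09,.115),(.115,.125))/((.0185,.036),)/' tray.py; python3 tray.py | grep -v top0
```

```text
33.3667 [ 0.6768 -0.1144  0.1095] [7.000e-04 6.823e-01 7.311e-01 6.000e-04] 0.05425299579812552
dot 1017 [ 0.6306 -0.0881  0.0335]
dot 1011 [ 0.7183 -0.0818  0.0337]
tray wrist ((674.789306640625, -114.8511734008789), (151.38331604003906, 121.13274383544922), 4.062392711639404) 16569 [ 0.59553959 -0.17776513  0.01000108] [ 0.75214864 -0.04950548  0.0157715 ]
0.0185 15280 ((676.5509033203125, -113.90376281738281), (110.3746566772461, 81.07093811035156), 4.330549240112305)
tray w1 ((674.8668212890625, -114.45750427246094), (150.8964385986328, 122.35375213623047), 4.098746299743652) 0.012988400191246028
```

>>> {"op": "jog_arm", "data": {"targets": [-0.0018,-0.0008,0,0,0,-0.2,0.03,-0.0018,-0.0008,0,0,0,-0.2,0.03,-0.0018,-0.0008,-0.004,0,0,-0.2,0.03,-0.0018,-0.0008,-0.008,0,0,-0.2,0.03,-0.0018,-0.0008,-0.011,0,0,-0.2,0.03,-0.0018,-0.0008,-0.014,0,0,-0.2,0.03,-0.0018,-0.0008,-0.016,0,0,-0.2,0.03,-0.0018,-0.0008,-0.016,0,0,-0.2,0.03]}}

```text
time_s: 34.08
ee_pos: [0.6738, -0.1158, 0.0937]
eef_rot: [-0.0, 0.684, 0.73, -0.0]
ft_force: [-5.3, 1.0, 11.3]
gripper_width: 0.0545
finger_force: 55.3
```

Contact comes at the expected depth. I'll release, rise and check everything.

>>> {"op": "jog_arm", "data": {"targets": [0,0,0.001,0,0,0,0.0854,0,0,0.001,0,0,0,0.0854,0,0,0.001,0,0,0,0.0854,0,0,0.001,0,0,0,0.0854,0,0,0.03,0,0,0,0.0854,0,0,0.07,0,0,0,0.0854,0,0,0.11,0,0,0,0.0854,0,0.03,0.15,0,0,0,0.0854,0,0.05,0.19,0,0,0,0.0854,0,0.05,0.22,0,0,0,0.0854,0,0.05,0.22,0,0,0,0.0854,0,0.05,0.22,0,0,0,0.0854]}}

```text
time_s: 35.08
ee_pos: [0.6757, -0.0654, 0.3156]
eef_rot: [0.003, 0.684, 0.73, 0.002]
ft_force: [-0.4, 0.4, 0.4]
gripper_width: 0.0853
finger_force: 0.0
```

```bash
python3 - <<'E'
from h import *
o=bot.get_obs(); print(o['time_s'],np.round(o['ee_pos'],4))
img,d,X=look('wrist'); save('w11.png',img); z=X[...,2]
near=(abs(X[...,0]-.676)<.11)&(abs(X[...,1]+.117)<.11)
for n,lo,hi in(('plate',.0155,.022),('tray+',.0095,.022),('face',.037,.05)):
    P=X[near&(z>lo)&(z<hi)]; A=np.c_[P[:,:2],np.ones(len(P))]; c=np.linalg.lstsq(A,P[:,2],rcond=None)[0]
    print(n,rect(P),np.median(P[:,2]),c[:2])
imt,d,X=look('top'); save('t11.png',cv2.resize(imt[90:330,90:470],None,fx=2.1,fy=2.1)); z=X[...,2]; L=(X[...,:2]-CS)@RS*1000
p=(z>.06)&(z<.12)&(abs(L[...,0])<70)&(abs(L[...,1])<70)
for s in(-1,1):
  for t in(-1,1):
    q=p&(np.sign(L[...,0])==s)&(np.sign(L[...,1])==t); print('placed',q.sum(),(rect(L[q]/1000),np.percentile(z[q],[50,95])) if q.sum()>5 else '')
E
python3 l2.py
```

```text
35.0833 [ 0.6757 -0.0654  0.3156]
plate ((676.97900390625, -107.8079605102539), (118.95660400390625, 93.30012512207031), 4.4236602783203125) 0.017163577911845848 [5.90556000e-05 4.90361221e-04]
tray+ ((674.9532470703125, -114.42884826660156), (149.5787811279297, 121.44120788574219), 3.988097906112671) 0.013733900534526314 [-0.00072022 -0.00139693]
face ((673.5072021484375, -114.5104751586914), (54.74630355834961, 54.641082763671875), 1.4915848970413208) 0.041345899825648846 [ 0.00356818 -0.00577405]
placed 122 (((-31.918540954589844, -34.20600891113281), (15.326292991638184, 51.28376007080078), 0.05135055631399155), array([0.09685793, 0.1003178 ]))
placed 0 
placed 131 (((32.222042083740234, -34.479637145996094), (51.9648551940918, 15.08485221862793), 89.65171813964844), array([0.09681478, 0.10030145]))
placed 126 (((32.19236373901367, 31.86688232421875), (50.85654067993164, 15.394034385681152), 88.59457397460938), array([0.09625561, 0.09956706]))
top [0. 0.] 0.0 ((0.0, 0.0), (0.0, 0.0), 0.0)
side [0.13425707 0.13705972] 0.11004131611957801 ((480.9490661621094, -10.332862854003906), (159.0895233154297, 162.86822509765625), 1.2378910779953003)
```

View pics/w11.png

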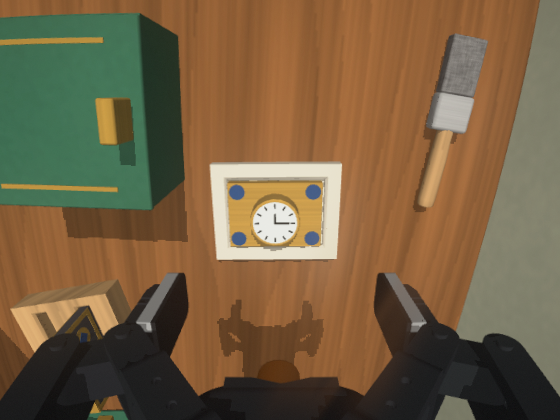

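View pics/t11.png

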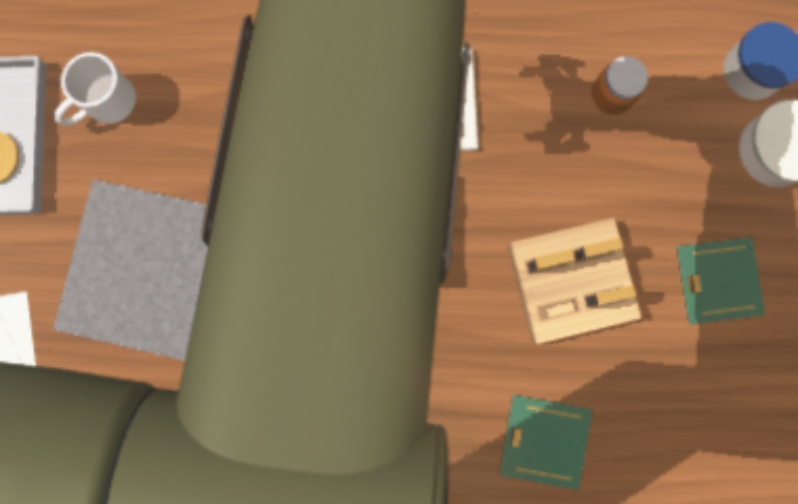

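The wrist view shows the dial face up and down in the pocket at px (275,213), with the lid seated on the tub. The top view shows the three panels upright in the stand around px (580,270), and the mug and jar where they were.

```bash
python3 -c "
from plant import bot
print(bot.job_done())"
```

```text
the job is handed in; nothing more can be done
None
```

I handed the job in at about 35 s of the 210 s allowed (the hand-in returned no verdict): three panels (all the tub held) stand home in the stand, the lid is back seated on the tub tab up, the dial lies face up in the tray pocket, and the mug and jar were not touched.

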